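Empty the ball mill's pot and inspect it with the probe

TASK

Tip the ball mill's grinding pot over by its lever until all six grinding balls have run out into the tray, and swing the pot back fully upright. Then take the inspection probe from its stand, lower it upright through the guide bush into the empty pot without touching the bush or any other part of the mill, and finish while holding it still there: rod centred in the bush, tip about halfway down the pot. Leave the bottle, timer, jar and cap strip where they are.

Things in the scene. Friction and masses are not known exactly. Their poses are not given: they have to be found in the camera images.
- mill: White bench ball mill, bolted down. Origin on the worktop straight below the guide bush and the upright pot; x points to the rear column (away from the robot at yaw 0), y to the lever's side, z up. The pot tilts about y through (0, 0, 95 mm). Bearing cheeks 42 to 54 mm to each side, 113 mm tall; column 71 to 105 mm behind, 178 mm tall; an arm leads from it to the bush.
- guide_top (a point): Centre of the upper face of the steel guide bush, a vertical ring of 48 mm outside and 24 mm bore, 16 mm long (upper face 175 mm, lower face 159 mm above the worktop). Right above the mouth of the upright pot, fixed on the mill's arm.
- pot (a joint): Tilt of the open steel grinding pot, rad: 0 = upright against its stop (as at the start); grows as the mouth tips to the mill's -x side, over the tray; stop at 2.2 (126 degrees, mouth slanting down). Hinge friction (about 1.5 N at the knob) keeps it where it is left. The balls run out from about 1.8 on.
- lever_knob (a point): Centre of the black 24 mm ball knob on the pot's lever, 100 mm to the mill's +y side (34 mm clear of the cheek). At pot angle q it stands at mill x = -0.080 sin(q-0.6), z = 0.095 + 0.080 cos(q-0.6) m. Pinch it from above, fingers on its +y and -y sides; it turns between them as the lever swings.
- pot_mouth (a point): Centre of the pot's mouth, at the level of its rim; moves with the pot; its z axis points out of the pot. Pot: 60 mm outside (64 over the rim), 52 mm inside, 70 mm deep inside; upright, its rim is 145 mm and its inner floor 75 mm above the worktop.
- tray: Open steel catch tray in front of the mill, fixed, 130 mm (x) x 150 mm (y), walls 24 mm high and 3 mm thick; origin at the centre of its underside.
- probe: Cordless inspection probe, upright in its stand: steel rod 12 mm across, 100 mm long, below a flange (30 mm across, 100 to 106 mm above the tip) and a black handle, 36 mm (x) x 22 mm (y), 106 to 186 mm above the tip. Origin at the centre of the rod's tip, z up along the rod. About 0.12 kg. Pinch the handle across its 22 mm (along y).
- probe_stand: Grey stand of the probe, fixed: round foot 90 mm across, upright sleeve 38 mm across, 115 mm tall, bore 15 mm. The probe's flange rests on the sleeve, so its tip hangs 15 mm above the worktop; lift it over 100 mm to clear the sleeve. Origin at the centre of its underside. It may stand left or right of the mill.
- ball_0_center (a point): Centre of a steel grinding ball, 16 mm, 17 g, in the pot at the start.
- ball_1_center (a point): Centre of a steel grinding ball, 16 mm, 17 g, in the pot at the start.
- ball_2_center (a point): Centre of a steel grinding ball, 16 mm, 17 g, in the pot at the start.
- ball_3_center (a point): Centre of a steel grinding ball, 16 mm, 17 g, in the pot at the start.
- ball_4_center (a point): Centre of a steel grinding ball, 16 mm, 17 g, in the pot at the start.
- ball_5_center (a point): Centre of a steel grinding ball, 16 mm, 17 g, in the pot at the start.
- bottle: Bystander, to be left alone: white lab bottle with a blue screw cap, 63 mm across, 120 mm tall; origin at the centre of its underside.
- timer: Bystander, to be left alone: flat white bench timer, 62 x 68 x 20 mm; origin at the centre of its underside.
- jar: Bystander, to be left alone: glass jar with a brown paper cover, about 80 mm across, 108 mm tall; origin at the centre of its underside.
- strip: Bystander, to be left alone: pale strip of tube caps, 20 x 88 x 10 mm; origin at the centre of its underside.

How it is judged:
On the way, in this order (a step that is already met when the one before it is completed fails the run):
1. the pot has been tipped and all six balls lie in the tray (x of ball_0_center in the frame of tray between -0.064 and 0.064 m and y of ball_0_center in the frame of tray between -0.074 and 0.074 m and height (world z) of each of ball_0_center, ball_1_center, ball_2_center, ball_3_center, ball_4_center, ball_5_center below 0.024 m and x of ball_1_center in the frame of tray between -0.064 and 0.064 m and y of ball_1_center in the frame of tray between -0.074 and 0.074 m and x of ball_2_center in the frame of tray between -0.064 and 0.064 m and y of ball_2_center in the frame of tray between -0.074 and 0.074 m and x of ball_3_center in the frame of tray between -0.064 and 0.064 m and y of ball_3_center in the frame of tray between -0.074 and 0.074 m and x of ball_4_center in the frame of tray between -0.064 and 0.064 m and y of ball_4_center in the frame of tray between -0.074 and 0.074 m and x of ball_5_center in the frame of tray between -0.064 and 0.064 m and y of ball_5_center in the frame of tray between -0.074 and 0.074 m and value of joint pot above 0.5 rad), for 0.1 s.
2. the pot is back upright (value of joint pot below 0.06 rad), for 0.2 s.
3. the probe's rod is in the guide bush, centred and upright (horizontal distance between probe and guide_top below 0.005 m and z of probe in the frame of guide_top below -0.018 m and angle between probe's own z axis and vertical below 0.06 rad), for 0.1 s.
At the end, for the whole second after the job is handed in: All six balls lie in the tray; the pot is upright (within 0.06 rad of its stop); the fingers hold the probe still and upright (within 0.05 rad), its tip within 3.5 mm of the guide bush's axis and 22 to 50 mm below the pot's rim, touching neither bush nor pot (x of ball_0_center in the frame of tray between -0.064 and 0.064 m and y of ball_0_center in the frame of tray between -0.074 and 0.074 m and height (world z) of each of ball_0_center, ball_1_center, ball_2_center, ball_3_center, ball_4_center, ball_5_center below 0.024 m and x of ball_1_center in the frame of tray between -0.064 and 0.064 m and y of ball_1_center in the frame of tray between -0.074 and 0.074 m and x of ball_2_center in the frame of tray between -0.064 and 0.064 m and y of ball_2_center in the frame of tray between -0.074 and 0.074 m and x of ball_3_center in the frame of tray between -0.064 and 0.064 m and y of ball_3_center in the frame of tray between -0.074 and 0.074 m and x of ball_4_center in the frame of tray between -0.064 and 0.064 m and y of ball_4_center in the frame of tray between -0.074 and 0.074 m and x of ball_5_center in the frame of tray between -0.064 and 0.064 m and y of ball_5_center in the frame of tray between -0.074 and 0.074 m and value of joint pot below 0.06 rad and horizontal distance between probe and guide_top below 0.0035 m and angle between probe's own z axis and vertical below 0.05 rad and z of probe in the frame of pot_mouth between -0.05 and -0.022 m and linear speed of probe below 0.02 m/s and contact force between the fingers and probe above 2 N and contact force between probe and mill below 0.1 N); the arm keeps its last pose, push and grip.
It fails at once if the probe touches the mill (bush, pot or frame) (contact force between probe and mill above 0.3 N).
It fails at once if a bystander (bottle, timer, jar or cap strip) is moved by more than 30 mm (distance of any of bottle, timer, jar, strip from where it was at the start of the episode above 0.03 m).
It also fails if it takes over 58 s, if anything falls off the work surface, if the arm or the gripper's body presses on something with over 40 N, if the wrist force passes 120 N, or if a joint passes its speed limit or range.

ROBOT

A 7-joint arm with a two-finger parallel gripper is mounted at the origin on a cart in front of the work surface, level with it; the furniture and walls round the work are solid. World frame = base frame: x ahead of the robot, y to its left, z up, the work surface at z = 0. Lengths are in m, angles in rad, forces in N, time in s.
With the tool pointing down it reaches from about 0.4 to 0.85 m from the base axis. Payload 4.5 kg.
Tool frame: the origin (TCP) lies midway between the tips of the shut fingers; the grasp point (between the pads) lies 19 mm behind it (r.grip_point_offset is the distance from the TCP to the grasp point, in m); z points along the fingers, y is the line along which they close (so a half turn about z gives the same grasp; the last joint's range is limited). The gripper opens to 88 mm and grips with 3 to 60 N. Pads are 18 mm wide; open, the fingers measure 123 mm over their backs; the gripper's body (75 mm by 187 mm) begins 45 mm behind the grasp point.
Start: joints at [-1.303, 0.689, -0.195, 1.565, 0.157, 0.902, -0.215], TCP at [0.145, 0.608, 0.239] pointing down, gripper open.
Joint ranges: [-3.01, 3.01], [-0.46, 2.08], [-1.47, 1.51], [0.13, 2.56], [-1, 4.14], [0.04, 2.09], [-2.66, 2.66]. Speed limits (rad/s): [2.57, 2.57, 3.14, 3.14, 3.14, 3.14, 3.14].

INTERFACE

Orientations are given as a unit quaternion [x, y, z, w].
In Python, from plant import r, optics gives the robot as it stands.
- The arm moves only by the shell command python3 -m pendant 'ROWS' [OPENING] [FORCE]. ROWS is JSON, a list of rows, each a list of 6 numbers: the shift along the tool's x, y, z as a fraction of full scale, then the turn, a rotation vector about the tool's x, y, z as a fraction of full scale. A call has 1 to 5 rows; each row shifts and turns the commanded pose from where the row before left it, along the tool's axes as they then stand; what a row does not reach is not made up. Full scale, the value 1, is 0.025 m for a shift and pi rad for a turn. A row lasts 1/12 s, in which the tool goes at most 41.7 mm and 7.16 degrees, less where a joint would pass 70% of its speed; a pose out of reach is approached as far as the arm can. A call with a number of a shift or a turn outside -1 to 1 is refused whole. A call with a gripper value outside its range is refused whole. OPENING is the opening, from -1 (shut) to 1 (fully open), set as the call begins (- or left out, the last holds). The fingers move at their own pace and stop on an object; FORCE is the grip in N (left out, the last holds). Time passes only in rows, so rows that do not move let the fingers close. It gives the time, the measured TCP pose, the force, the opening and the grip force at its end, in the units of the state.
- r.get_state(): the state, without advancing time (a new reading comes with each control period).
- optics.snapshot(name): name is "side" or "top"; returns (picture, depth): 400x640x3 uint8, blue, green, red; 400x640 float32, m along the optical axis (not along the pixel's ray), 0 where there is no reading.
- optics.calibration(name): a dict with "vfov" (degrees; the focal length in pixels is half the picture's height over the tangent of half this angle, whatever the lens; pixels are square), "cx", "cy" (the principal point, pixels), "cam_to_world" (4x4, takes a point from camera to world coordinates). Camera axes: x right, y up, looking along -z (the intrinsics and any distortion apply to the point x, -y, -z); pixel columns grow to the right and rows downward; lengths in m; the calibration is good to about 2 mm. A picture is of the moment at which its call begins. calibration takes no time and is no camera call.
- r.finish_job(): hands the job in; it is judged then, once.
The state is a dict: "clock": time; "q": joint angles; "qd": joint speeds; "joint_torque": joint torques, N m; "tool_pos": TCP position; "eef_rot": TCP orientation; "contact_force": force on the tool from outside, world axes, zero at the start; "moment": the same for the moment, N m; "opening": opening from 0.0 (shut) to 1.0 (fully open); "finger_force": force on a finger pad.
Only numpy, scipy, OpenCV 4.12 (cv2) and the standard library are available. Lean on these libraries where they do the work, as an engineer would, in place of code of your own. Each camera call takes 0.05 s, during which the arm holds its last target. There are 200 camera calls.

## Working session

There is one attempt and no reset: what is moved stays moved. The work goes in short steps, Python scripts to look and compute and a shell command to move; the robot and the scene stay as the last step left them, time stands still between calls to the robot, and variables do not carry over. Pictures are saved under pics/ and viewed, at most 13 in all, crops included, and the job is handed in when it is done.

```bash
ls; mkdir -p pics; python3 - <<'E'
from plant import r,optics
import cv2,numpy as np
for n in("side","top"):
    p,d=optics.snapshot(n);cv2.imwrite(f"pics/{n}0.png",p);np.savez(f"{n}0.npz",p=p,d=d)
    print(n,optics.calibration(n),(d>0).mean())
print(r.get_state())
E
```

```text
pics
side {'vfov': 47.09865306209498, 'cx': 322.6268923803761, 'cy': 196.24702890988408, 'cam_to_world': array([[ 0.86811814,  0.24104353, -0.43389965,  0.08537773],
       [-0.4963129 ,  0.43327667, -0.75229305, -0.86344389],
       [ 0.00666322,  0.86842924,  0.49576835,  0.69215942],
       [ 0.        ,  0.        ,  0.        ,  1.        ]])} 0.95803125
top {'vfov': 54.65058706174488, 'cx': 322.5645001730201, 'cy': 199.08461276013122, 'cam_to_world': array([[ 0.00677684,  0.99949686, -0.03098561,  0.5072383 ],
       [-0.99977471,  0.00614893, -0.02031527, -0.00712386],
       [-0.02011452,  0.0311163 ,  0.99931336,  1.01931518],
       [ 0.        ,  0.        ,  0.        ,  1.        ]])} 0.99608203125
{'clock': 0.1, 'q': array([-1.30320291,  0.68987532, -0.19454351,  1.56621241,  0.15728368,
        0.90248879, -0.21513896]), 'qd': array([-4.85628420e-04, -1.47253615e-03, -2.15951661e-03,  3.07814315e-04,
       -1.55345239e-03,  6.49610758e-04, -9.75902073e-05]), 'joint_torque': array([-3.20176739e-03, -5.28510618e+01, -1.27168212e+00, -1.53840262e+01,
       -5.26085962e-02,  1.93542532e-03,  4.19169646e-05]), 'tool_pos': array([0.14469068, 0.60745577, 0.23801365]), 'eef_rot': array([ 1.16609810e-01,  9.93177485e-01, -7.95515561e-04, -4.86043219e-05]), 'contact_force': array([ 0.26923057,  0.11950453, -0.89592794]), 'moment': array([ 0.03780011,  0.03802879, -0.00807295]), 'finger_force': 0.0, 'opening': 1.000329108901512}
```

View pics/side0.png

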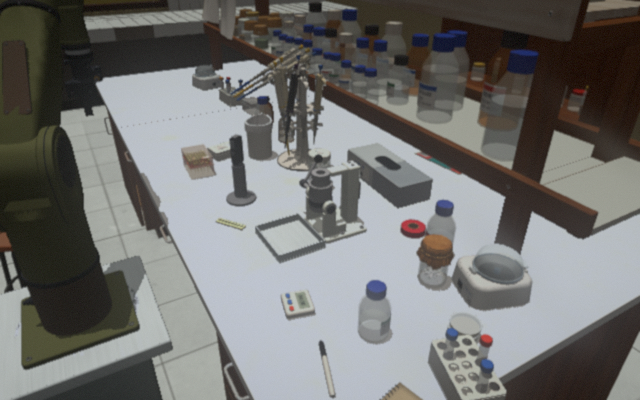

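View pics/top0.png

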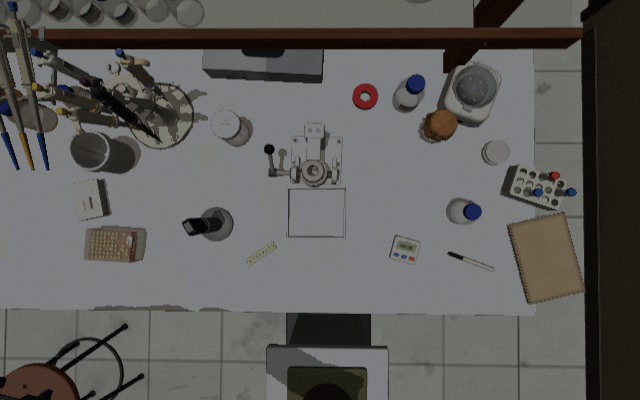

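The side view shows the mill at about (335,195), tray (290,237) and probe (238,170). In the top view the bush is at (315,172), knob (269,150), tray (316,213) and probe handle (200,226). Next I'll zoom in.

```bash
cat > h.py <<'E'
import numpy as np,cv2
from plant import r,optics
def cal(n):
    c=optics.calibration(n);f=200/np.tan(np.radians(c["vfov"]/2));return f,c["cx"],c["cy"],c["cam_to_world"]
def ray(n,u,v):
    f,cx,cy,T=cal(n);d=T[:3,:3]@np.array([(u-cx)/f,-(v-cy)/f,-1]);return T[:3,3],d
def plane(n,u,v,z):
    o,d=ray(n,u,v);return o+d*(z-o[2])/d[2]
def tri(a,b):  # side px, top px -> point, miss
    o1,d1=ray("side",*a);o2,d2=ray("top",*b)
    s=np.linalg.lstsq(np.c_[d1,-d2],o2-o1,rcond=None)[0];p=o1+d1*s[0];q=o2+d2*s[1]
    return (p+q)/2,np.linalg.norm(p-q)
def proj(n,P):
    f,cx,cy,T=cal(n);c=(np.asarray(P)-T[:3,3])@T[:3,:3];return cx+f*c[...,0]/-c[...,2],cy-f*c[...,1]/-c[...,2]
def cloud(n,d):
    f,cx,cy,T=cal(n);v,u=np.mgrid[:400,:640]
    return np.stack([(u-cx)/f*d,-(v-cy)/f*d,-d],-1)@T[:3,:3].T+T[:3,3]
E
python3 - <<'E'
from h import *
t=np.load("top0.npz");s=np.load("side0.npz")
def crop(p,x,y,w,h,k):return cv2.resize(cv2.convertScaleAbs(p[y:y+h,x:x+w],alpha=1.5),None,fx=k,fy=k,interpolation=cv2.INTER_CUBIC)
a=crop(t["p"],180,115,200,75,4);a2=crop(t["p"],180,180,200,75,4)
cv2.imwrite("pics/t1.png",np.vstack([a,a2]))
cv2.imwrite("pics/s1.png",crop(s["p"],210,125,160,140,4))
for n,d in(("top",t["d"]),("side",s["d"])):
    c=cloud(n,d)
    for (u,v) in [(269,150),(315,160),(316,213),(200,226),(215,235),(300,280)] if n=="top" else [(238,140),(240,197),(290,237),(330,205),(240,260)]:
        print(n,u,v,c[v,u].round(3))
E
```

```text
top 269 150 [0.641 0.129 0.17 ]
top 315 160 [0.619 0.027 0.172]
top 316 213 [0.502 0.031 0.001]
top 200 226 [0.472 0.283 0.161]
top 215 235 [0.443 0.292 0.016]
top 300 280 [0.327 0.071 0.003]
side 238 140 [0.474 0.285 0.192]
side 240 197 [0.462 0.278 0.015]
side 290 237 [0.507 0.038 0.002]
side 330 205 [ 0.594 -0.02   0.105]
side 240 260 [ 0.36   0.014 -0.002]
```

View pics/t1.png

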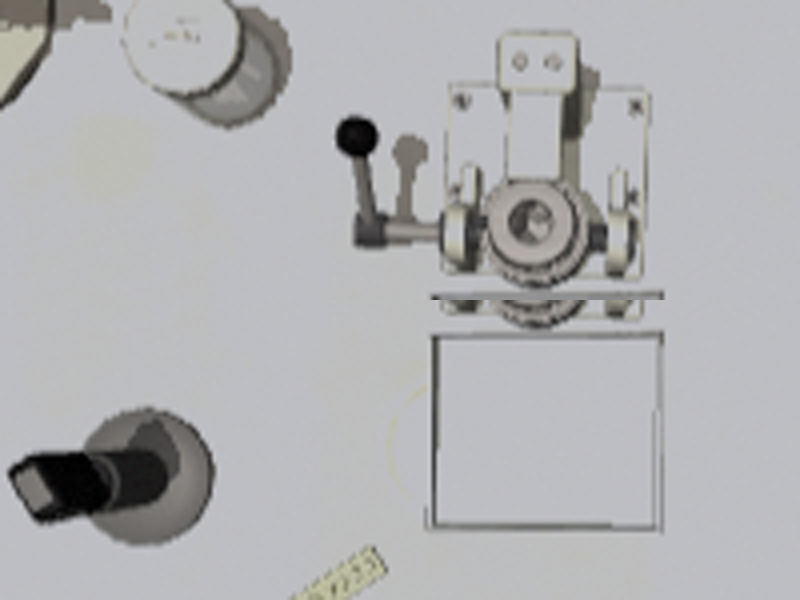

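View pics/s1.png

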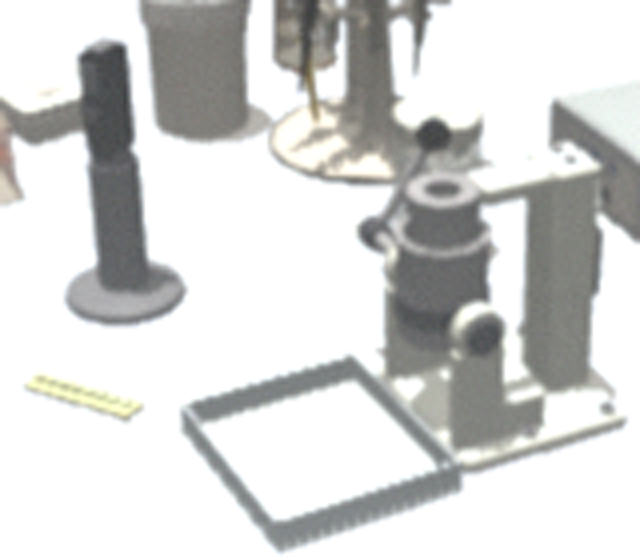

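Reading the crops: the knob, bush top ring, handle top and tray corners are all sharp. The knob is at about (268.6,148.6) in top and (317.9,157.9) in side; the bush is at about (312.5,170.5) in top and (320.4,172) in side. I'll measure these with masks and triangulation.

```bash
python3 - <<'E'
from h import *
t=np.load("top0.npz");s=np.load("side0.npz")
def blob(p,x,y,w,h,th,seed):
    g=p[y:y+h,x:x+w].max(2);m=(g<th).astype(np.uint8)
    n,l,st,ce=cv2.connectedComponentsWithStats(m,connectivity=4)
    k=[i for i in range(1,n)];k=min(k,key=lambda i:np.hypot(*(ce[i]+[x,y]-seed)) if st[i,4]>5 else 99)
    c=max(cv2.findContours((l==k).astype(np.uint8),0,1)[0],key=len)
    (cx,cy),ra=cv2.minEnclosingCircle(c);return ce[k]+[x,y],(cx+x,cy+y,ra),st[k,4]
for th in(30,45):
    kt=blob(t["p"],260,140,20,15,th,[268.6,148.6]);ks=blob(s["p"],309,150,18,14,th,[317.9,157.9]);print(th,kt,ks,tri(ks[0],kt[0]))
# bush top face via depth
for n,d,c0 in(("top",t["d"],(312,170)),("side",s["d"],(320,172))):
    c=cloud(n,d);p=c.reshape(-1,3)
    # handle
    m=(np.abs(c[...,0]-.475)<.05)&(np.abs(c[...,1]-.285)<.05)&(c[...,2]>.194)
    q=c[m];print(n,"handle top",m.sum(),q.mean(0).round(4),q[:,2].min(),q[:,2].max())
    if m.sum()>8:
        v,u=np.nonzero(m);print(" px",u.mean(),v.mean(),cv2.minAreaRect((q[:,:2]*1000).astype(np.float32)))
    b=(np.hypot(c[...,0]-.593,c[...,1]-.032)<.03)&(np.abs(c[...,2]-.175)<.006)
    q=c[b];v,u=np.nonzero(b);print(n,"bush",b.sum(),q.mean(0).round(4),"px",u.min(),u.max(),v.min(),v.max())
g=t["p"].max(2)
print(g[160:184,300:328])
g=s["p"].max(2);print(g[164:182,308:334])
print(tri((320.4,172.1),(312.5,170.4)),tri((235.4,136.1),(188.6,227.1)))
co=[(432,337),(662,333),(660,527),(430,527)]
for x,y in co:print(plane("top",180+(x+.5)/4-.5,180+(y-300+.5)/4-.5,.024).round(4))
print("base",[plane("top",180+(x+.5)/4-.5,115+(y+.5)/4-.5,.01).round(4) for x,y in((447,84),(650,92),(440,275))])
E
```

```text
Traceback (most recent call last):
ValueError: min() iterable argument is empty
```

```bash
cat > m.py <<'E'
from h import *
t=np.load("top0.npz");s=np.load("side0.npz")
def blob(p,x,y,w,h,th):
    m=(p[y:y+h,x:x+w].max(2)<th).astype(np.uint8)
    n,l,st,ce=cv2.connectedComponentsWithStats(m,connectivity=4)
    k=1+np.argmax(st[1:,4]);return ce[k]+[x,y],st[k]
print(t["p"][144:154,263:275].max(2));print(s["p"][151:166,310:327].max(2))
for n,d in(("top",t["d"]),("side",s["d"])):
    c=cloud(n,d)
    m=(np.abs(c[...,0]-.475)<.05)&(np.abs(c[...,1]-.285)<.05)&(c[...,2]>.194)
    q=c[m]
    if len(q)>8:
        print(n,"handle top",m.sum(),q.mean(0).round(4),q[:,2].min(),q[:,2].max())
        v,u=np.nonzero(m);print(" px",u.mean(),v.mean(),cv2.minAreaRect((q[:,:2]*1000).astype(np.float32)))
    b=(np.hypot(c[...,0]-.593,c[...,1]-.032)<.03)&(np.abs(c[...,2]-.175)<.006)
    q=c[b];v,u=np.nonzero(b)
    if len(q):print(n,"bush",b.sum(),q.mean(0).round(4),"px",u.min(),u.max(),v.min(),v.max())
print(t["p"].max(2)[160:184,300:326])
print(s["p"].max(2)[164:182,308:334])
print(tri((320.4,172.1),(312.5,170.4)),tri((235.4,136.1),(188.6,227.1)),tri((317.9,157.9),(268.6,148.6)))
co=[(432,337),(662,333),(660,527),(430,527)]
for x,y in co:print(plane("top",180+(x+.5)/4-.5,180+(y-300+.5)/4-.5,.024).round(4))
print("base",[plane("top",180+(x+.5)/4-.5,115+(y+.5)/4-.5,.01).round(4) for x,y in((447,84),(650,92),(440,275))])
E
python3 m.py
```

```text
[[130 129 110 101  56  51  51  74 100 108 129 130]
 [130 119  57  14   8   9   7   5   6  47 105 127]
 [130  83  21   7   8   6  10   7   6   4  46 126]
 [129  44  10  10  13  15  10  10   5   8   5 105]
 [119  31   9  10  16  19  13  10   6   7   4  63]
 [112  30   6   9  13  15  14  10   8   8   5  62]
 [129  34   9  10   9   6  12   8   8   3   3  77]
 [129  53  10   6   8   7   6   8   5   8  19 108]
 [129 100  49  13   7   5   6   6   5   5  65 126]
 [129 130 100  67  26   7   4   2   9  84 110 129]]
[[183 192 192 192 192 176 177 182 185 187 190 191 191 192 193 193 194]
 [194 195 194 192 191 189 189 178 180 181 182 183 183 186 192 193 194]
 [190 192 193 194 193 194 187 172 166 166 175 175 174 183 192 192 195]
 [184 190 194 195 190 176 161 132 119 132 158 174 184 192 193 195 193]
 [155 175 182 189 175 136  96  74  68  76 101 141 182 190 190 190 189]
 [108 135 154 158 138  92  58  53  53  55  60  96 149 169 168 167 162]
 [ 82  99 117 114  91  60  49  53  51  51  50  59  96 121 119 114 111]
 [ 82  85  90  87  59  53  51  46  51  51  53  48  64  86  86  84  84]
 [ 83  84  87  79  61
[... 5362 characters left out ...]
  68  67  72  95 140 175 196 201]
 [142 138 130 110  84  72  71  72  73  70  70  71  69  70  69  69  71  70
   69  70  70  81 104 138 173 195]
 [144 142 125  91  71  69  69  72  71  73  71  69  69  70  73  71  69  73
   70  70  67  72  81 105 144 185]]
(array([0.59586135, 0.03280454, 0.17321809]), np.float64(0.0009586457824214661)) (array([0.47086024, 0.29411888, 0.2009951 ]), np.float64(0.0009228964175860855)) (array([0.64500258, 0.13217394, 0.16096505]), np.float64(0.002150237164602696))
[0.5639 0.1034 0.024 ]
[ 0.5673 -0.0447  0.024 ]
[ 0.4428 -0.0441  0.024 ]
[0.4417 0.1036 0.024 ]
base [array([0.7048, 0.0965, 0.01  ]), array([ 0.6999, -0.0368,  0.01  ]), array([0.5791, 0.0999, 0.01  ])]
```

```bash
python3 - <<'E'
from h import *
t=np.load("top0.npz");c=cloud("top",t["d"]);s=np.load("side0.npz");c2=cloud("side",s["d"])
P=np.r_[c.reshape(-1,3),c2.reshape(-1,3)]
print("max height over grid x rows .2-.85 (down), y .65..-.05")
for x in np.arange(.2,.86,.05):
    print(round(x,2),[int(1000*max(P[(abs(P[:,0]-x)<.025)&(abs(P[:,1]-y)<.025)][:,2],default=0)) for y in np.arange(.65,-.06,-.05)])
m=(abs(c[...,0]-.471)<.03)&(abs(c[...,1]-.294)<.035)&(c[...,2]>.196)
for k in(.193,.196,.198):
    m=(abs(c[...,0]-.471)<.03)&(abs(c[...,1]-.294)<.035)&(c[...,2]>k);print(k,cv2.minAreaRect((c[m][:,:2]*1000).astype(np.float32)))
m=(t["p"].max(2)>80)
print(t["p"].max(2)[218:238,180:202])
E
python3 -m pendant '[[0,0,-1,0,0,0],[0,0,-1,0,0,0],[0,0,-0.5,0,0,0]]' 0 20
```

```text
max height over grid x rows .2-.85 (down), y .65..-.05
0.2 [345, 537, 539, -722, -721, -722, -718, -722, -726, 0, 0, 0, 0, 0, 0]
0.25 [5, 4, 5, 3, 4, 3, 4, 4, 3, 3, 3, 4, 4, 4, 4]
0.3 [3, 4, 3, 4, 4, 4, 4, 4, 4, 5, 4, 5, 4, 4, 4]
0.35 [4, 4, 50, 64, 3, 5, 6, 4, 5, 11, 4, 4, 4, 4, 5]
0.4 [3, 70, 69, 71, 4, 4, 4, 8, 4, 13, 12, 4, 5, 5, 3]
0.45 [3, 68, 68, 69, 3, 5, 10, 206, 194, 3, 7, 25, 24, 25, 27]
0.5 [38, 38, 33, 2, 3, 3, 9, 206, 17, 4, 4, 25, 7, 1019, 26]
0.55 [37, 36, 5, 3, 4, 4, 5, 4, 4, 4, 4, 27, 175, 175, 26]
0.6 [223, 220, 132, 133, 4, 3, 5, 4, 3, 3, 142, 122, 178, 177, 108]
0.65 [246, 245, 129, 311, 339, 132, 4, 4, 122, 4, 174, 173, 179, 179, 18]
0.7 [269, 267, 346, 346, 347, 342, 345, 119, 124, 123, 4, 19, 183, 183, 18]
0.75 [294, 292, 346, 347, 342, 316, 346, 5, 123, 121, 3, 4, 3, 5, 4]
0.8 [322, 318, 346, 347, 195, 347, 346, 3, 4, 4, 4, 4, 5, 3, 22]
0.85 [334, 332, 332, 265, 262, 263, 263, 535, 540, 545, 550, 555, 560, 565, 570]
0.193 ((470.99993896484375, 294.15936279296875), (36.019554138183594, 22.426429748535156), 32.92915344238281)
0.196 ((470.60870361328125, 294.437
[... 1493 characters left out ...]
29 129 130 129 129 102  42  65  59  27  18  20  18   9   7   5  14
   14  17  19  12]
 [130 130 129 130 130 129 129  75  25  10  15  14  14   7  23  20  14  15
   17  36  53  44]
 [129 129 129 130 130 129 129 113  52  15  10   9  13  12  31  23  48  63
   85  93 101  98]
 [130 129 128 129 129 130 129 129 101  68  43  62  49  68  86  87 101 111
  128 129 130 130]
 [130 130 130 129 130 130 130 129 130 112  99 111 101 113 128 130 130 130
  130 130 129 130]
 [130 130 129 130 129 130 130 130 128 130 130 129 129 130 129 129 130 129
  129 129 129 130]]
clock: 0.35
tool_pos: [0.1448, 0.6088, 0.3034]
eef_rot: [0.117, 0.993, 0.001, -0.0]
contact_force: [-0.2, 1.0, 0.7]
opening: 0.799
finger_force: 0.0
```

```bash
python3 -m pendant '[[0,0,0,0,0,-0.032],[0,0,0,0,0,-0.032],[-0.5,-0.45,0,0,0,0],[-1,-0.89,0,0,0,0],[-1,-0.89,0,0,0,0]]' >/dev/null
python3 -m pendant '[[-1,-0.89,0,0,0,0],[-1,-0.89,0,0,0,0],[-1,-0.89,0,0,0,0],[-1,-0.89,0,0,0,0],[-1,-0.89,0,0,0,0]]'
python3 -m pendant '[[-1,-0.89,0,0,0,0],[-1,-0.89,0,0,0,0],[-1,-0.89,0,0,0,0],[-1,-0.89,0,0,0,0],[-1,-0.89,0,0,0,0]]'
```

```text
clock: 1.18
tool_pos: [0.3276, 0.4334, 0.3009]
eef_rot: [0.016, 1.0, -0.0, -0.0]
contact_force: [0.3, 1.2, -0.2]
opening: 0.503
finger_force: 0.0
clock: 1.6
tool_pos: [0.4488, 0.3181, 0.3009]
eef_rot: [0.016, 1.0, -0.0, -0.0]
contact_force: [-0.2, 0.6, 0.4]
opening: 0.501
finger_force: 0.0
```

```bash
python3 -m pendant '[[-1,-0.9,0,0,0,0],[-1,-0.9,0,0,0,0],[-1,-0.9,0,0,0,0],[-1,-0.9,0,0,0,0],[-1,-0.9,0,0,0,0]]' -0.1 >/dev/null
python3 -m pendant '[[-1,-0.9,0,0,0,0],[-1,-0.9,0,0,0,0],[-1,-0.9,0,0,0,0],[-0.1,0,1,0,0,0],[0,0,1,0,0,0]]'
python3 -m pendant '[[0,0,1,0,0,0],[0,0,0.6,0,0,0],[0,0,0,0,0,0]]'
python3 - <<'E'
from h import *
p,d=optics.snapshot("side");cv2.imwrite("pics/s2.png",cv2.resize(p[80:230,220:420],None,fx=4,fy=4,interpolation=2))
E
```

```text
clock: 2.43
tool_pos: [0.6473, 0.1301, 0.2511]
eef_rot: [0.019, 1.0, -0.0, 0.002]
contact_force: [-0.2, 0.8, 0.4]
opening: 0.447
finger_force: 0.0
clock: 2.68
tool_pos: [0.6418, 0.1321, 0.2069]
eef_rot: [0.016, 1.0, -0.001, -0.004]
contact_force: [0.2, -0.4, -0.7]
opening: 0.45
finger_force: 0.0
```

View pics/s2.png

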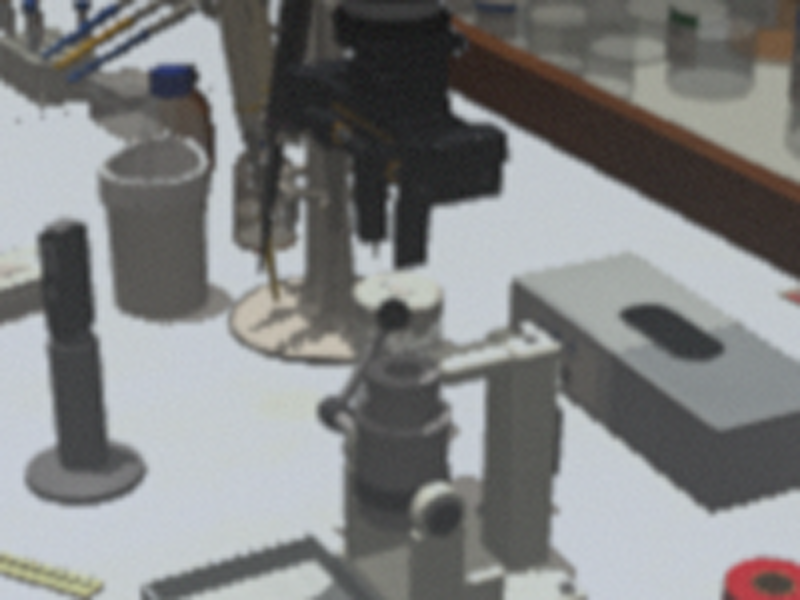

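The fingers, at (370,240) and (410,260) in the crop, straddle the knob at (392,313) from above. Descending and gripping.

```bash
python3 -m pendant '[[-0.06,0,0.8,0,0,0],[-0.04,0,0.9,0,0,0],[0,0,0.9,0,0,0],[0,0,0,0,0,0]]'
python3 -m pendant '[[0,0,0,0,0,0],[0,0,0,0,0,0],[0,0,0,0,0,0],[0,0,0,0,0,0]]' -1 15
```

```text
clock: 3.07
tool_pos: [0.6451, 0.1325, 0.1435]
eef_rot: [0.016, 1.0, -0.001, -0.003]
contact_force: [-1.0, 0.2, -0.7]
opening: 0.449
finger_force: 0.0
clock: 3.4
tool_pos: [0.6483, 0.1319, 0.1482]
eef_rot: [0.017, 1.0, -0.001, 0.002]
contact_force: [-0.6, -2.7, 3.9]
opening: 0.257
finger_force: 15.0
```

```bash
python3 -m pendant '[[0,0,0,0,0,0],[0.28,0,-0.16,0,0,0],[0.28,0,-0.14,0,0,0],[0.3,0,-0.1,0,0,0],[0.31,0,-0.09,0,0,0]]'
python3 -m pendant '[[0.32,0,-0.04,0,0,0],[0.32,0,-0.03,0,0,0],[0.32,0,0.03,0,0,0],[0.32,0,0.04,0,0,0],[0,0,0,0,0,0]]'
python3 - <<'E'
from h import *
p,d=optics.snapshot("side");cv2.imwrite("pics/s3.png",cv2.resize(p[80:230,220:420],None,fx=3,fy=3,interpolation=2))
E
```

```text
clock: 3.82
tool_pos: [0.6199, 0.1328, 0.1601]
eef_rot: [0.017, 1.0, -0.0, 0.003]
contact_force: [3.0, -3.9, 0.4]
opening: 0.263
finger_force: 15.0
clock: 4.23
tool_pos: [0.5848, 0.134, 0.1597]
eef_rot: [0.017, 1.0, -0.001, -0.0]
contact_force: [-2.8, -4.1, 9.0]
opening: 0.256
finger_force: 15.0
```

View pics/s3.png

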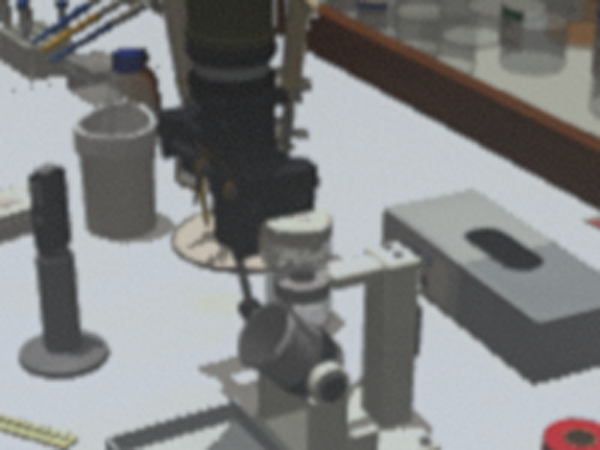

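The pot tips with the lever; its mouth is swinging left at crop (275,335). Continuing along the arc.

```bash
python3 -m pendant '[[0.31,0,0.08,0,0,0],[0.3,0,0.1,0,0,0],[0.29,0,0.14,0,0,0],[0.28,0,0.16,0,0,0],[0.25,0,0.2,0,0,0]]'
python3 -m pendant '[[0.24,0,0.21,0,0,0],[0.21,0,0.24,0,0,0],[0.19,0,0.26,0,0,0],[0,0,0,0,0,0],[0.15,0,0.28,0,0,0]]'
python3 -m pendant '[[0,0,0,0,0,0],[0.14,0,0.29,0,0,0],[0,0,0,0,0,0],[0.1,0,0.3,0,0,0],[0,0,0,0,0,0]]'
python3 -m pendant '[[0.07,0,0.31,0,0,0],[0,0,0,0,0,0],[0.04,0,0.31,0,0,0],[0,0,0,0,0,0],[0.01,0,0.3,0,0,0]]'
python3 -m pendant '[[0,0,0,0,0,0],[0,0,0,0,0,0],[0,0,0,0,0,0],[0,0,0,0,0,0],[0,0,0,0,0,0]]'
python3 - <<'E'
from h import *
p,d=optics.snapshot("side");q,_=optics.snapshot("top")
cv2.imwrite("pics/s4.png",np.hstack([cv2.resize(p[140:270,220:370],None,fx=2.6,fy=2.6,interpolation=2),cv2.resize(q[130:260,250:400],None,fx=2.6,fy=2.6,interpolation=2)]))
E
```

```text
clock: 4.7
tool_pos: [0.5496, 0.1351, 0.1419]
eef_rot: [0.017, 1.0, -0.001, -0.0]
contact_force: [0.6, -4.5, 3.1]
opening: 0.256
finger_force: 15.0
clock: 5.12
tool_pos: [0.5297, 0.1358, 0.1169]
eef_rot: [0.017, 1.0, -0.001, -0.001]
contact_force: [-0.5, -6.0, 2.5]
opening: 0.261
finger_force: 15.0
clock: 5.53
tool_pos: [0.5235, 0.136, 0.1009]
eef_rot: [0.017, 1.0, -0.001, -0.001]
contact_force: [1.9, -5.8, -2.4]
opening: 0.255
finger_force: 15.0
clock: 5.95
tool_pos: [0.5208, 0.1361, 0.0791]
eef_rot: [0.017, 1.0, -0.001, -0.0]
contact_force: [0.6, -6.1, 0.9]
opening: 0.257
finger_force: 15.0
clock: 6.37
tool_pos: [0.5208, 0.1361, 0.0785]
eef_rot: [0.017, 1.0, -0.001, -0.001]
contact_force: [-0.1, -5.9, -1.7]
opening: 0.254
finger_force: 15.0
```

View pics/s4.png

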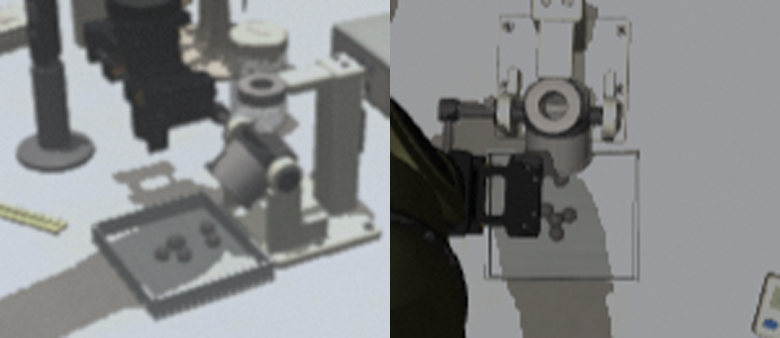

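Five balls are visible in the tray in both views; the sixth is either hidden by the gripper or still in the pot. I'll push to the stop, wait and recount.

```bash
python3 -m pendant '[[0,-0.05,0.2,0,0,0],[0,-0.05,0.1,0,0,0],[0,0,0,0,0,0],[0,0,0,0,0,0],[0,0,0,0,0,0]]'
python3 - <<'E'
from h import *
p,d=optics.snapshot("side");q,_=optics.snapshot("top")
cv2.imwrite("pics/s5.png",np.hstack([cv2.resize(p[210:262,255:325],None,fx=5.7,fy=5.7,interpolation=2),cv2.resize(q[180:232,285:355],None,fx=5.7,fy=5.7,interpolation=2)]))
E
```

```text
clock: 6.88
tool_pos: [0.5219, 0.1361, 0.0725]
eef_rot: [0.016, 1.0, 0.001, 0.001]
contact_force: [-1.7, -2.5, 9.7]
opening: 0.252
finger_force: 13.9
```

View pics/s5.png

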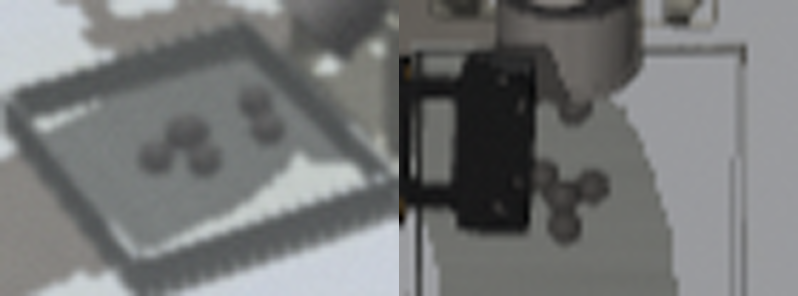

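```bash
python3 - <<'E'
from h import *
for x,y in((545,172),(567,195),(595,187),(565,227),(573,108)):
    P=plane("top",285+(x-399+.5)/5.7-.5,180+(y+.5)/5.7-.5,.011);u,v=proj("side",P);print(P.round(3),((u-255)*5.7).round(),((v-210)*5.7).round())
for x,y in((155,158),(205,158),(187,130),(255,100),(265,127)):print("side",plane("side",255+(x+.5)/5.7-.5,210+(y+.5)/5.7-.5,.011).round(3))
E
```

```text
[0.51  0.045 0.011] 198.0 128.0
[0.5   0.035 0.011] 187.0 146.0
[0.504 0.022 0.011] 207.0 157.0
[0.485 0.036 0.011] 157.0 154.0
[0.54  0.033 0.011] 267.0 124.0
side [0.483 0.036 0.011]
side [0.503 0.025 0.011]
side [0.505 0.049 0.011]
side [0.544 0.056 0.011]
side [0.538 0.033 0.011]
```

```bash
python3 -m pendant '[[0,0,-0.5,0,0,0],[-0.04,0.03,-0.4,0,0,0],[-0.07,0,-0.31,0,0,0],[-0.1,0,-0.3,0,0,0],[-0.14,0,-0.29,0,0,0]]'
python3 -m pendant '[[-0.15,0,-0.28,0,0,0],[-0.19,0,-0.26,0,0,0],[-0.21,0,-0.24,0,0,0],[-0.24,0,-0.21,0,0,0],[-0.25,0,-0.2,0,0,0]]'
python3 -m pendant '[[-0.28,0,-0.16,0,0,0],[-0.29,0,-0.14,0,0,0],[-0.3,0,-0.1,0,0,0],[0,0,0,0,0,0]]'
python3 - <<'E'
from h import *
p,d=optics.snapshot("side");q,_=optics.snapshot("top")
cv2.imwrite("pics/s6.png",np.hstack([cv2.resize(p[190:262,245:335],None,fx=4.4,fy=4.4,interpolation=2),cv2.resize(q[170:242,275:365],None,fx=4.4,fy=4.4,interpolation=2)]))
E
```

```text
clock: 7.4
tool_pos: [0.5316, 0.1357, 0.117]
eef_rot: [0.017, 1.0, 0.001, 0.001]
contact_force: [6.6, -2.1, -7.9]
opening: 0.249
finger_force: 15.4
clock: 7.82
tool_pos: [0.5575, 0.1348, 0.1455]
eef_rot: [0.016, 1.0, 0.001, 0.001]
contact_force: [7.9, -1.1, -18.1]
opening: 0.252
finger_force: 16.1
clock: 8.15
tool_pos: [0.5782, 0.1341, 0.1551]
eef_rot: [0.016, 1.0, 0.0, -0.0]
contact_force: [5.0, -0.6, -17.4]
opening: 0.252
finger_force: 15.6
```

View pics/s6.png

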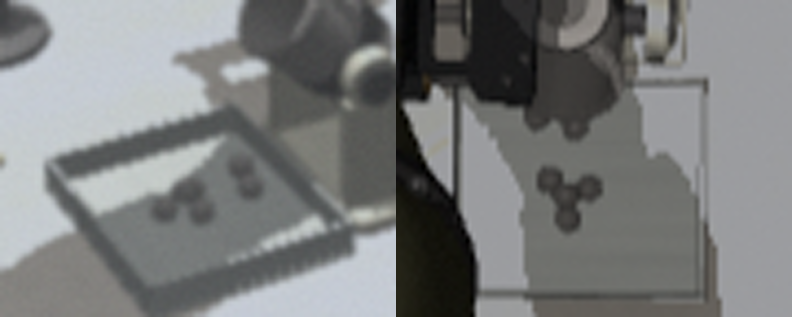

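All six balls are in the tray: crop top view (538,118), (576,126), (549,180), (569,195), (591,187), (568,218). Swinging the pot back upright.

```bash
python3 -m pendant '[[-0.3,0,0.08,0,0,0],[-0.32,0,0.02,0,0,0],[-0.32,0,0.03,0,0,0],[-0.32,0,0.05,0,0,0],[-0.31,0,0.09,0,0,0]]'
python3 -m pendant '[[-0.3,0,0.1,0,0,0],[-0.28,0,0.14,0,0,0],[-0.28,0,0.16,0,0,0],[-0.2,0,0.12,0,0,0],[0,0,0,0,0,0]]'
```

```text
clock: 8.67
tool_pos: [0.6184, 0.1329, 0.1525]
eef_rot: [0.016, 1.0, 0.0, 0.002]
contact_force: [-1.4, -1.3, 6.1]
opening: 0.252
finger_force: 14.3
clock: 9.08
tool_pos: [0.6443, 0.132, 0.1382]
eef_rot: [0.016, 1.0, 0.0, 0.001]
contact_force: [-1.4, -1.8, 6.7]
opening: 0.24
finger_force: 14.3
```

```bash
python3 -m pendant '[[-0.2,0,0.1,0,0,0],[-0.15,0,0.1,0,0,0],[0,0,0,0,0,0],[0,0,0,0,0,0]]'
python3 - <<'E'
from h import *
p,d=optics.snapshot("side");c=cloud("side",d)
o=np.load("side0.npz")["p"]
# compare pot region with start picture
dd=cv2.absdiff(p,o).max(2)[176:215,306:345];print((dd>30).sum(),np.argwhere(dd>30)[:20].tolist())
E
```

```text
clock: 9.42
tool_pos: [0.6498, 0.1318, 0.1332]
eef_rot: [0.016, 1.0, -0.0, -0.002]
contact_force: [-7.7, -1.8, 11.4]
opening: 0.226
finger_force: 14.8
116 [[0, 12], [0, 13], [0, 14], [0, 15], [0, 16], [5, 3], [5, 4], [6, 2], [6, 3], [6, 4], [7, 3], [7, 4], [8, 3], [8, 4], [9, 3], [9, 4], [9, 5], [10, 6], [11, 2], [11, 9]]
```

```bash
python3 -m pendant '[[0,0,0,0,0,0],[0,0,0,0,0,0],[0,0,-0.5,0,0,0],[0,0,-1,0,0,0],[0,0,-1,0,0,0]]' 0.1
python3 -m pendant '[[0,0,-1,0,0,0],[0,0,-1,0,0,0],[0,0,-1,0,0,0],[0,0,-1,0,0,0],[0.5,0.4,-0.2,0,0,0]]' >/dev/null
python3 -m pendant '[[0.98,0.83,0,0,0,0],[0.98,0.83,0,0,0,0],[0.98,0.83,0,0,0,0],[0.98,0.83,0,0,0,0],[0.98,0.83,0,0,0,0]]' 0.5 >/dev/null
python3 -m pendant '[[0.98,0.83,0,0,0,0],[0.98,0.83,0,0,0,0],[0,0,0,0,0,-0.039],[0,0,0,0,0,-0.039],[0,0,0,0,0,-0.039]]' >/dev/null
python3 -m pendant '[[0,0,0,0,0,-0.039],[0,0,0,0,0,-0.039],[0,0,0,0,0,0],[0,0,0,0,0,0]]'
python3 - <<'E'
from h import *
p,d=optics.snapshot("side");q,e=optics.snapshot("top");np.savez("a.npz",p=p,q=q)
o=np.load("side0.npz")["p"];t=np.load("top0.npz")["p"]
def bl(im,x,y,w,h,th):
    m=(im[y:y+h,x:x+w].max(2)<th);v,u=np.nonzero(m);return u.mean()+x,v.mean()+y,m.sum()
print(bl(o,313,153,11,11,62),bl(p,313,153,11,11,62));print(bl(t,262,142,14,13,40),bl(q,262,142,14,13,40))
s=r.get_state();R=s["eef_rot"];from scipy.spatial.transform import Rotation as A
print(s["tool_pos"],A.from_quat(R).as_matrix().round(4))
E
```

```text
clock: 9.88
tool_pos: [0.6518, 0.1314, 0.1947]
eef_rot: [0.016, 1.0, 0.0, -0.001]
contact_force: [0.9, 0.7, 0.8]
opening: 0.547
finger_force: 0.0
clock: 11.47
tool_pos: [0.4736, 0.2926, 0.2996]
eef_rot: [-0.284, 0.959, 0.0, 0.0]
contact_force: [0.1, 0.8, -0.1]
opening: 0.746
finger_force: 0.0
(np.float64(317.780487804878), np.float64(158.58536585365854), np.int64(41)) (np.float64(318.0810810810811), np.float64(158.54054054054055), np.int64(37))
(np.float64(268.73333333333335), np.float64(148.97333333333333), np.int64(75)) (np.float64(268.73333333333335), np.float64(148.97333333333333), np.int64(75))
[0.47348567 0.29248032 0.2994009 ] [[-8.381e-01 -5.455e-01  5.000e-04]
 [-5.455e-01  8.381e-01  4.000e-04]
 [-6.000e-04  1.000e-04 -1.000e+00]]
```

```bash
python3 -m pendant '[[0.05,0.1,1,0,0,0],[0,0,1,0,0,0],[0,0,1,0,0,0],[0,0,1,0,0,0],[0,0,1,0,0,0]]'
python3 -m pendant '[[0,0,0.6,0,0,0],[0,0,0.36,0,0,0],[0,0,0,0,0,0],[0,0,0,0,0,0]]'
python3 -m pendant '[[0,0,0,0,0,0],[0,0,0,0,0,0],[0,0,0,0,0,0],[0,0,0,0,0,0],[0,0,0,0,0,0]]' -1 30
```

```text
clock: 11.98
tool_pos: [0.4711, 0.2939, 0.1733]
eef_rot: [-0.285, 0.959, 0.0, 0.0]
contact_force: [-0.8, 0.5, 0.2]
opening: 0.751
finger_force: 0.0
clock: 12.32
tool_pos: [0.4712, 0.2941, 0.1503]
eef_rot: [-0.286, 0.958, 0.0, 0.0]
contact_force: [0.3, -0.0, -0.3]
opening: 0.748
finger_force: 0.0
clock: 12.73
tool_pos: [0.4712, 0.2939, 0.1504]
eef_rot: [-0.286, 0.958, 0.0, 0.0]
contact_force: [0.0, 0.6, -0.6]
opening: 0.395
finger_force: 0.0
```

```bash
python3 -m pendant '[[0,0,0,0,0,0],[0,0,0,0,0,0],[0,0,0,0,0,0],[0,0,0,0,0,0]]'
python3 -m pendant '[[0,0,-0.4,0,0,0],[0,0,-0.6,0,0,0],[0,0,-0.7,0,0,0],[0,0,-0.7,0,0,0],[0,0,-0.8,0,0,0]]'
python3 -m pendant '[[0,0,-0.9,0,0,0],[0,0,-0.9,0,0,0],[0,0,-0.9,0,0,0],[0,0,-0.9,0,0,0],[0,0,-0.9,0,0,0]]' >/dev/null
python3 -m pendant '[[0,0,-0.4,0,0,0],[0,0,0,0,0,0],[0,0,0,0,0,0]]'
python3 - <<'E'
from h import *
p,d=optics.snapshot("side");q,e=optics.snapshot("top");np.savez("b.npz",p=p,q=q,d=d,e=e)
s=r.get_state();u,v=proj("side",s["tool_pos"]);print(u,v,proj("top",s["tool_pos"]))
u,v=int(u),int(v);cv2.imwrite("pics/s7.png",cv2.resize(p[v-30:v+100,u-60:u+60],None,fx=4.5,fy=4.5,interpolation=2));print(u-60,v-30)
E
```

```text
clock: 13.07
tool_pos: [0.4709, 0.2939, 0.1501]
eef_rot: [-0.286, 0.958, 0.0, 0.0]
contact_force: [-0.1, 0.5, 0.9]
opening: 0.245
finger_force: 30.0
clock: 13.48
tool_pos: [0.4705, 0.2938, 0.2309]
eef_rot: [-0.286, 0.958, 0.0, -0.0]
contact_force: [0.6, 0.7, -1.4]
opening: 0.247
finger_force: 30.0
clock: 14.15
tool_pos: [0.4707, 0.2934, 0.3522]
eef_rot: [-0.286, 0.958, -0.0, -0.0]
contact_force: [-0.2, -0.6, -2.3]
opening: 0.248
finger_force: 30.0
230.53322967622637 83.055522370808 (np.float64(157.58218295121034), np.float64(231.23550861476463))
170 53
```

View pics/s7.png

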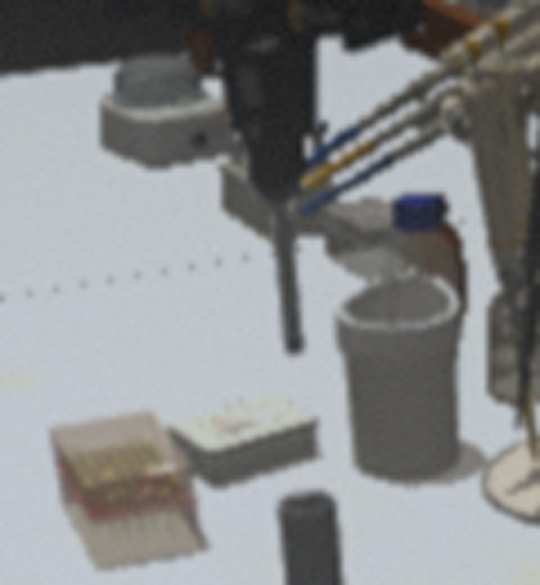

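```bash
python3 - <<'E'
from h import *
T=r.get_state()["tool_pos"];b=np.load("b.npz");p=b["p"].max(2).astype(int)
for h in(0,.02,.04,.06,.08,.1):
    u,v=proj("side",[T[0],T[1],T[2]-.135+h]);row=int(round(v));g=p[row,int(u)-14:int(u)+15];w=np.clip(150-g,0,None)
    print(h,u.round(2),v.round(1),g.tolist())
E
```

```text
0 235.05 131.3 [200, 202, 201, 202, 202, 202, 202, 203, 201, 203, 202, 196, 165, 131, 122, 138, 171, 194, 202, 202, 204, 203, 203, 196, 166, 123, 96, 91, 90]
0.02 234.41 124.4 [203, 203, 204, 202, 203, 201, 203, 203, 200, 203, 205, 193, 151, 95, 71, 70, 113, 179, 202, 200, 201, 200, 200, 194, 158, 123, 134, 146, 142]
0.04 233.76 117.5 [199, 199, 199, 200, 200, 198, 199, 201, 199, 200, 204, 201, 186, 123, 77, 71, 84, 138, 186, 201, 199, 202, 200, 199, 199, 200, 199, 198, 185]
0.06 233.1 110.5 [196, 200, 202, 201, 192, 175, 189, 201, 200, 203, 202, 182, 130, 81, 68, 80, 129, 186, 200, 201, 199, 199, 199, 184, 151, 121, 117, 119, 119]
0.08 232.43 103.3 [199, 199, 201, 201, 198, 183, 154, 130, 103, 85, 81, 84, 92, 78, 72, 67, 69, 76, 81, 78, 77, 82, 80, 78, 84, 85, 88, 85, 80]
0.1 231.75 96.1 [200, 188, 125, 86, 82, 82, 84, 85, 86, 88, 77, 63, 53, 52, 53, 51, 52, 63, 71, 68, 76, 78, 77, 82, 87, 81, 73, 88, 127]
```

```bash
python3 - <<'E'
from h import *
B,m=tri((320.2,171.9),(312.2,170.05));print(B,m,plane("top",312.2,170.05,.175),plane("side",320.2,171.9,.175))
s=r.get_state();from scipy.spatial.transform import Rotation as A
R=A.from_quat(s["eef_rot"]).as_matrix();print(s["tool_pos"],R.round(3))
D=np.array([.596,.033,0])-s["tool_pos"];D[2]=0;print((R.T@D/.025).round(2))
E
```

```text
[0.59624168 0.03365337 0.17334964] 0.0017934784176682913 [0.59686644 0.03316423 0.175     ] [0.59376283 0.03110067 0.175     ]
[0.47028398 0.29292325 0.35096246] [[-0.836 -0.548 -0.002]
 [-0.548  0.836 -0.002]
 [ 0.003 -0.    -1.   ]]
[ 1.490e+00 -1.145e+01  1.000e-02]
```

```bash
python3 -m pendant '[[0.06,-0.45,0,0,0,0],[0.13,-1,0,0,0,0],[0.13,-1,0,0,0,0],[0.13,-1,0,0,0,0],[0.13,-1,0,0,0,0]]' >/dev/null
python3 -m pendant '[[0.13,-1,0,0,0,0],[0.13,-1,0,0,0,0],[0.13,-1,0,0,0,0],[0.13,-1,0,0,0,0],[0.13,-1,0,0,0,0]]' >/dev/null
python3 -m pendant '[[0.13,-1,0,0,0,0],[0.13,-1,0,0,0,0],[0,0,0,0,0,0],[0,0,0,0,0,0],[0,0,0,0,0,0]]'
python3 - <<'E'
from h import *
p,d=optics.snapshot("side");q,e=optics.snapshot("top");np.savez("c.npz",p=p,q=q,d=d,e=e)
s=r.get_state();T=s["tool_pos"];print(T)
g=p.max(2).astype(int)
for h in(.003,.02,.04,.06,.08):
    u,v=proj("side",[T[0],T[1],T[2]-.135+h]);row=int(round(v));print(h,u.round(2),v.round(1),int(u)-9,g[row,int(u)-9:int(u)+10].tolist())
cv2.imwrite("pics/s8.png",np.hstack([cv2.resize(p[90:220,270:370],None,fx=4,fy=4,interpolation=2),cv2.resize(q[110:240,262:362],None,fx=4,fy=4,interpolation=2)]))
E
```

```text
clock: 15.5
tool_pos: [0.596, 0.0339, 0.3515]
eef_rot: [-0.286, 0.958, 0.001, -0.001]
contact_force: [-1.3, 1.2, -0.7]
opening: 0.253
finger_force: 30.0
[0.59599065 0.03508316 0.35211064]
0.003 320.27 154.7 311 [179, 188, 192, 180, 138, 101, 75, 63, 58, 61, 61, 88, 148, 187, 195, 194, 181, 161, 131]
0.02 320.29 148.4 311 [188, 196, 196, 188, 185, 184, 175, 126, 79, 68, 68, 93, 150, 188, 201, 200, 203, 203, 202]
0.04 320.33 140.8 311 [202, 191, 135, 132, 184, 204, 194, 135, 80, 67, 69, 94, 157, 196, 205, 204, 203, 203, 201]
0.06 320.36 133.0 311 [207, 191, 126, 67, 87, 156, 183, 131, 80, 67, 67, 94, 154, 191, 200, 200, 200, 200, 203]
0.08 320.4 125.2 311 [104, 100, 80, 67, 61, 75, 102, 97, 75, 67, 67, 79, 134, 186, 202, 202, 204, 203, 204]
```

View pics/s8.png

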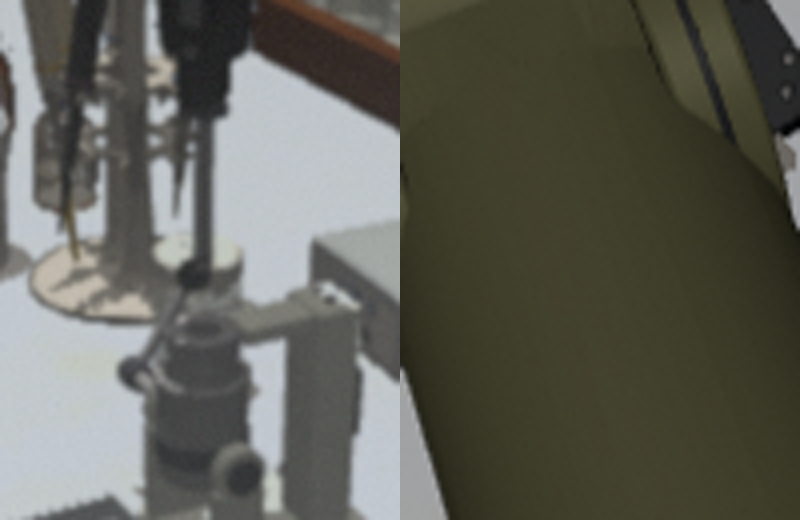

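The rod hangs vertically over the bush at side column 320.35, and the bush is at column 320.2, so that direction is aligned. The top view is blocked by the arm, so I'll check the viewing direction from the depth of both cylinders' front faces.

```bash
python3 - <<'E'
from h import *
b=np.load("c.npz");c=cloud("side",b["d"]);s0=cloud("side",np.load("side0.npz")["d"])
o=cal("side")[3][:3,3];n=np.array([.5962,.0335])-o[:2];n/=np.linalg.norm(n);t=np.array([n[1],-n[0]]);print("n",n,t)
ref=np.array([.596,.034])
print("rod");
for v in range(126,156,3):
    print(v,[(round(float(c[v,u,2]),3),round(float((c[v,u,:2]-ref)@n)*1000,1),round(float((c[v,u,:2]-ref)@t)*1000,1)) for u in(319,320,321)])
print("bush")
for v in range(176,187):
    print(v,[(round(float(s0[v,u,2]),3),round(float((s0[v,u,:2]-ref)@n)*1000,1),round(float((c[v,u,:2]-ref)@n)*1000,1)) for u in(318,319,320,321,322)])
E
```

```text
n [0.49488438 0.86895883] [ 0.86895883 -0.49488438]
rod
126 [(0.299, -8.4, -3.8), (0.297, -5.4, -1.5), (0.297, -5.2, 0.9)]
129 [(0.289, -3.6, -3.8), (0.291, -8.2, -1.4), (0.29, -6.0, 0.9)]
132 [(0.282, -5.7, -3.8), (0.282, -3.8, -1.4), (0.282, -4.7, 1.0)]
135 [(0.275, -6.4, -3.8), (0.276, -7.5, -1.4), (0.274, -4.1, 1.0)]
138 [(0.267, -6.0, -3.8), (0.267, -6.4, -1.4), (0.268, -8.5, 1.0)]
141 [(0.258, -3.7, -3.7), (0.26, -8.5, -1.3), (0.258, -3.4, 1.1)]
144 [(0.252, -7.1, -3.7), (0.252, -5.8, -1.3), (0.251, -5.0, 1.1)]
147 [(0.243, -5.3, -3.7), (0.244, -6.7, -1.3), (0.244, -6.2, 1.2)]
150 [(0.235, -5.1, -3.7), (0.237, -8.3, -1.2), (0.235, -3.7, 1.2)]
153 [(0.229, -7.9, -3.6), (0.228, -5.4, -1.2), (0.692, -1032.5, 0.4)]
bush
176 [(0.174, -23.4, -24.3), (0.174, -24.8, -21.8), (0.173, -22.6, -23.6), (0.173, -21.5, -25.0), (0.173, -22.3, -22.5)]
177 [(0.171, -24.2, -25.4), (0.17, -21.9, -26.0), (0.171, -24.4, -23.1), (0.171, -22.8, -22.9), (0.171, -23.3, -18.5)]
178 [(0.168, -23.3, -24.8), (0.168, -24.2, -25.0), (0.169, -25.9, -23.9), (0.169, -25.9, -25.2), (0.167, -20.7, -25.9)]
179 [(0.1
[... 196 characters left out ...]
.7, -25.9), (0.164, -25.7, -26.0)]
181 [(0.161, -25.3, -25.9), (0.161, -26.3, -21.6), (0.16, -23.9, -24.9), (0.162, -26.9, -23.2), (0.16, -24.0, -24.1)]
182 [(0.132, 22.9, 25.1), (0.132, 22.6, 24.5), (0.131, 25.9, 28.6), (0.132, 24.0, 23.8), (0.132, 23.0, 23.8)]
183 [(0.128, 24.8, 25.0), (0.128, 25.7, 21.2), (0.129, 23.1, 25.8), (0.126, 30.0, 24.4), (0.129, 24.5, 24.5)]
184 [(0.125, 24.9, 25.4), (0.125, 25.2, 22.4), (0.129, 18.2, 25.3), (0.125, 24.6, 23.9), (0.125, 25.1, 26.0)]
185 [(0.123, 23.7, 23.1), (0.123, 23.6, 25.9), (0.121, 27.2, 25.9), (0.124, 21.6, 19.0), (0.122, 26.3, 25.9)]
186 [(0.122, 20.3, 27.9), (0.119, 24.6, 27.7), (0.12, 23.7, 24.6), (0.119, 24.9, 26.4), (0.12, 22.9, 25.1)]
```

The rod and bush axes agree within about 0.5 mm in both directions. Lowering slowly.

```bash
python3 -m pendant '[[0,0,0.3,0,0,0],[0,0,0.3,0,0,0],[0,0,0.3,0,0,0],[0,0,0.3,0,0,0],[0,0,0,0,0,0]]'
python3 -m pendant '[[0,0,0,0,0,0],[0,0,0,0,0,0]]'
```

```text
clock: 16.02
tool_pos: [0.5954, 0.0337, 0.3202]
eef_rot: [-0.286, 0.958, 0.0, -0.002]
contact_force: [0.9, -0.7, -0.0]
opening: 0.246
finger_force: 30.0
clock: 16.18
tool_pos: [0.5968, 0.034, 0.3225]
eef_rot: [-0.286, 0.958, 0.0, 0.0]
contact_force: [-0.2, 0.5, -1.0]
opening: 0.246
finger_force: 30.0
```

```bash
python3 -m pendant '[[0,0,0.2,0,0,0],[0,0,0.2,0,0,0],[0,0,0.2,0,0,0],[0,0,0.2,0,0,0],[0,0,0.2,0,0,0]]'
python3 -m pendant '[[0,0,0.2,0,0,0],[0,0,0.2,0,0,0],[0,0,0.2,0,0,0],[0,0,0.2,0,0,0],[0,0,0,0,0,0]]'
python3 - <<'E'
from h import *
p,d=optics.snapshot("side");g=p.max(2).astype(int);T=r.get_state()["tool_pos"];print(T)
for h in(.06,.07,.08,.09):
    u,v=proj("side",[T[0],T[1],T[2]-.135+h]);row=int(round(v));print(h,u.round(2),v.round(1),int(u)-9,g[row,int(u)-9:int(u)+10].tolist())
print(g[166:178,308:334])
E
```

```text
clock: 16.6
tool_pos: [0.5965, 0.0338, 0.2968]
eef_rot: [-0.286, 0.958, 0.0, -0.0]
contact_force: [-0.2, -0.1, -1.6]
opening: 0.243
finger_force: 30.0
clock: 17.02
tool_pos: [0.596, 0.0337, 0.2762]
eef_rot: [-0.286, 0.958, 0.0, -0.001]
contact_force: [-0.6, -0.3, -0.8]
opening: 0.252
finger_force: 30.0
[0.59631861 0.03378583 0.27679701]
0.06 320.61 161.6 311 [100, 107, 106, 104, 81, 63, 63, 68, 69, 68, 71, 73, 79, 81, 86, 90, 109, 123, 136]
0.07 320.63 157.9 311 [88, 93, 87, 64, 49, 51, 50, 57, 67, 70, 71, 71, 82, 88, 91, 86, 83, 81, 93]
0.08 320.64 154.2 311 [199, 202, 202, 199, 185, 166, 133, 100, 78, 69, 67, 93, 155, 192, 201, 200, 201, 187, 158]
0.09 320.66 150.5 311 [198, 200, 201, 198, 183, 187, 183, 141, 93, 71, 66, 94, 156, 193, 203, 202, 200, 196, 192]
[[113  99  97 107 109  99  83  86 103 107  89  74  73  73  80 101 115 116
  112 110 105 105 111 127 128 138]
 [127 105  99 109 105  89  81  90  97  98  85  75  72  74  73  92 106 108
  109 110 112 113 119 130 131 128]
 [139 110 105 108  97  84  83  85  90  91  83  72  73  71  74  86 103 110
  108 115 122 122 123 125 127 126]
 
[... 280 characters left out ...]
73  76  85
   92  93  95 102 110 122 125 123]
 [144 112  93  85  92  96  94  91  78  71  67  70  71  73  71  69  74  84
   93  93  92  91  97 107 112 109]
 [132  99  83  80  89  94  95  94  86  76  74  73  77  78  76  77  82  90
   94  92  91  83  85  92  94  94]
 [116  90  83  79  80  87  93  92  94  89  87  80  86  83  82  86  88  92
   93  87  81  76  81  83  85  90]
 [ 99  89  93  84  74  77  83  88  90  91  92  93  90  90  91  92  89  87
   83  80  74  78  97 102  98 103]
 [ 88  94 108  92  73  72  72  73  78  82  87  86  87  85  84  83  81  77
   72  72  68  88 131 143 147 153]
 [ 89 106 116  97  76  68  69  69  70  75  75  74  76  75  75  71  72  71
   73  67  69  95 154 191 200 199]]
```

```bash
python3 -m pendant '[[0,0,0.2,0,0,0],[0,0,0.2,0,0,0],[0,0,0.2,0,0,0],[0,0,0.2,0,0,0],[0,0,0.2,0,0,0]]'
python3 -m pendant '[[0,0,0.25,0,0,0],[0,0,0,0,0,0],[0,0,0,0,0,0],[0,0,0,0,0,0],[0,0,0,0,0,0]]'
python3 -m pendant '[[0,0,0,0,0,0],[0,0,0,0,0,0],[0,0,0,0,0,0],[0,0,0,0,0,0],[0,0,0,0,0,0]]'
python3 - <<'E'
from h import *
p,d=optics.snapshot("side");g=p.max(2).astype(int);q=[r.get_state()["tool_pos"]];print(q)
print(g[[150,154,158,166,168],311:331]);print(cv2.absdiff(p,np.load("side0.npz")["p"])[180:190,313:328].max())
E
```

```text
clock: 17.48
tool_pos: [0.5966, 0.0339, 0.2518]
eef_rot: [-0.286, 0.958, 0.0, -0.0]
contact_force: [-0.0, 0.2, -0.8]
opening: 0.249
finger_force: 30.0
clock: 17.9
tool_pos: [0.5969, 0.034, 0.2465]
eef_rot: [-0.286, 0.958, 0.0, 0.0]
contact_force: [-0.5, -0.6, -1.2]
opening: 0.247
finger_force: 30.0
clock: 18.32
tool_pos: [0.5967, 0.0339, 0.2463]
eef_rot: [-0.286, 0.958, 0.0, 0.0]
contact_force: [-0.4, 0.9, -0.5]
opening: 0.245
finger_force: 30.0
[array([0.59664978, 0.03389976, 0.24621402])]
[[189 203 190 140  75  45  42  42  43  45  42  43  46  45  41  59 122 181
  200 206]
 [201 202 194 140  74  47  45  47  48  47  46  43  45  45  49  97 155 179
  162 154]
 [ 86  93  88  65  46  50  52  51  49  53  49  53  58  57  58  60  77  81
   90 139]
 [107 111 101  84  86 106 109  96  78  69  70  74  94 108 116 112 110 104
  105 115]
 [109  97  82  79  84  89  88  85  75  69  70  70  82 101 109 108 115 121
  125 125]]
34
```

```bash
python3 -c "
from plant import r
print(r.finish_job())"
```

```text
the job is handed in; nothing more can be done
None
```

I handed the job in at about 18.4 s; no verdict came back. All six balls were seen in the tray and the pot is back upright. The probe is held still and upright in the bush, within about 1 mm of centre by the camera check, with its tip about 34 mm below the pot's rim by the arm's position.

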